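# Wring a jammed cup lid off a tilted flask

## Robot

A 6-joint arm with a two-finger parallel gripper is mounted at the origin on the work surface. World frame = base frame: x ahead of the robot, y to its left, z up, the work surface at z = 0. Lengths are in m, angles in degrees, forces in N, time in s.
With the tool pointing down it reaches from about 0.375 to 0.75 m from the base axis. Payload 9 kg.
Tool frame: the origin (TCP) lies where the fingers leave the gripper's body, on its centre line; the fingertips stand 73 mm ahead of it and the grasp point (between the pads) lies 54 mm ahead of it (robot.tip_reach is the distance from the TCP to the fingertips, in m); z points along the fingers, y is the direction in which the jaws open and shut (so a half turn about z gives the same grasp; the last joint's range is limited). The gripper opens to 85 mm and grips with 20 to 120 N. Pads are 22 mm wide; open, the fingers measure 114 mm over their backs; the gripper's body (76 mm by 85 mm) begins 54 mm behind the grasp point. The pads swing forward as they close: fully open they stand 13 mm farther back than shut.
Start: joints at [63.043, 5.964, 5.575, 89.605, 0, 77.527], TCP at [0.15, 0.581, 0.304] pointing down, gripper open.
Joint ranges: [-171.21, 171.21], [-48.23, 106.86], [-62.78, 66.21], [-105.2, 120.99], [-86.42, 89.51], [-180, 180]. Speed limits (degrees/s): [127.2, 127.2, 147.25, 180, 180, 180].

## Interface

Orientations are given as [roll, pitch, yaw] about the fixed x, y, z axes, in that order (R = Rz(yaw) Ry(pitch) Rx(roll)).
In Python, from plant import robot gives the robot as it stands. Calls block until the motion is done:
- robot.move_pose(position, orientation): joint-space move of the TCP to a pose.
- robot.line_to(position, vel=0.15, rotation=None, guard=None): straight line of the TCP; rotation=None keeps the orientation; vel is the mean speed in m/s. With guard (N) it stops when the force on the tool has changed by that much, and returns True; else False.
- robot.goto_joints(angles): joint-space move.
- robot.set_gripper(opening): finger opening in m; the grip force is fixed at half the most; returns when the fingers have stopped.
- robot.pause(seconds).
- robot.ik(position, orientation): joint angles nearest the present ones, or None.
- robot.observe(): the state.
- robot.grab_frame(name): name is "scene" or "top" or "wrist"; returns the picture (480x640x3 uint8, blue, green, red); there is no depth.
- robot.get_calibration(name): a dict with "vertical_fov" (degrees; the focal length in pixels is half the picture's height over the tangent of half this angle, whatever the lens; pixels are square), "cx", "cy" (the principal point, pixels), "rvec" (rotation vector, rad) and "tvec" (3), from world to camera coordinates, as OpenCV has them. Camera axes: x right, y down, z forward; pixel columns grow to the right and rows downward; lengths in m; the calibration is good to about 2 mm. The wrist camera is an equidistant fisheye: a pixel r from the principal point sees the ray r / f radians off the axis. A picture is of the moment at which its call begins: read the wrist's pose just before it. get_calibration takes no time and is no camera call; for the wrist camera it gives the pose at the moment of the call.
A pose or a line that the arm cannot do raises robot.IKError and nothing moves.
- robot.job_done(): hands the job in, once; it reports no verdict.
The state is a dict: "time": time; "q": joint angles; "qvel": joint speeds; "joint_torque": joint torques, N m; "tool_pos": TCP position; "tcp_rot": TCP orientation; "ft_force": force on the tool from outside, world axes, zero at the start; "torque": the same for the moment, N m; "gripper_width": finger opening in m.
Only numpy, scipy, OpenCV 4.12 (cv2) and the standard library are available. Lean on these libraries where they do the work, as an engineer would, in place of code of your own. Each camera call takes 0.05 s, during which the arm holds its last target.

## Task

The steel cup lid is jammed on the green flask that leans in the wooden rest. Work it loose by twisting it back and forth on the neck about the position where it now sits while easing it off along the flask's axis, without hauling the flask up out of its rest (a plain straight pull would do that). Then set the lid down, not drop it, standing on its open rim on the free part of the aluminium sheet pan, leaving the bowls and jars on the pan and between pan and rest where they stand.

Things in the scene. Friction and masses are not known exactly. Their poses are not given: they have to be found in the camera images.
- lid: cup lid: steel, 16-sided, 56 mm across flats, 75 mm long, wall 3.5 mm, 0.12 kg. Origin: centre of its open mouth (rim plane); z along its length to the closed end, now its upper end, 35 degrees from vertical; x towards its loop handle; y level at the start: the sides at +y and -y are free for the fingers. It sits 36 mm deep over the neck; rubber ribs rub until it is drawn about 30 mm
- lid_handle (a point): mid-point of the loop handle on the lid's side, 42 mm from the lid's axis towards its x and 38 mm from the mouth; the loop is an 8 mm bar reaching 46 mm from the axis, between 16 and 60 mm from the mouth
- lid_grip (a point): on the lid's axis, 55 mm from the mouth and 20 mm below the closed end: where to grip. Jammed, the lid resists some 20 to 32 N in a straight pull and 0.5 to 0.8 Nm in a twist; while it is turning, only a small part of that resists along the axis (draw about 7 mm per 0.9 rad of twist)
- flask_neck (a point): point of the flask on its axis, at the shoulder where the lid's rim rests (the lid's origin at the start). Axes: as the lid's at the start, z outwards along the flask. The flask is 72 mm across, 160 mm long below this point and cannot turn in its rest; its neck (41 mm across, 36 mm long, ribs out to 51 mm) stands above it
- flask (a joint): how far the flask has been pulled up out of its rest along its own axis (m): 0 home, grows outwards. It starts to lift at a pull of about 14 N along the axis, then gives 1 mm for every 0.25 N, and sinks back when let go
- rest: the fixed wooden rest, 220 by 130 mm foot; the flask leans in it with its top towards the rest's -x, 35 degrees from vertical. Origin: under the foot, on the table; z up
- pan: the fixed aluminium sheet pan, 330 mm along its x by 240 mm along its y, rim 22 mm high, walls and floor 3 mm thick (inner floor 3 mm above the table). Origin: centre of its underside; its -x half is free, its +x end holds a bowl and a jar
- ramekin: white ceramic bowl, 72 mm across and 45 mm high, standing on the pan towards the pan's +x end; bystander; origin: centre of its underside
- spice_jar: amber jar with black cap, 46 mm across, 90 mm high, standing on the pan towards the pan's +x end; bystander; origin: centre of its underside
- pepper_jar: clear jar with white cap, 44 mm across, 100 mm high, on the table between pan and rest, at the far side; bystander; origin: centre of its underside
- bowl: white ceramic bowl, 90 mm across and 40 mm high, on the table between pan and rest, at the near side; bystander; origin: centre of its underside
There are look-alikes about, which are no part of the job. Leave any pink, purple or red look-alike of the lid alone.

How it is judged (in metres and radians):
On the way, in this order (a step that is already met when the one before it is completed fails the run):
1. the lid, still on the neck, has been twisted at least 0.2 rad either way (angle between the x axis of lid and the x axis of flask_neck, either way round above 0.2 rad and z of lid in the frame of flask_neck below 0.03 m and distance between lid and flask_neck below 0.033 m).
2. the lid, still on the neck, has been twisted back to within 0.15 rad of how it sat (angle between the x axis of lid and the x axis of flask_neck, either way round below 0.15 rad and z of lid in the frame of flask_neck below 0.034 m and distance between lid and flask_neck below 0.037 m).
3. the lid is off the neck (distance between lid and flask_neck above 0.045 m), for 0.1 s.
At the end, for the whole second after the job is handed in: The lid is off and stands at rest on its open rim on the pan's floor (rim within 5 mm of the floor, upright within 0.12 rad, all of it inside the pan's walls), and the flask is home in its rest (within 5 mm) (x of lid in the frame of pan between -0.135 and 0.135 m and y of lid in the frame of pan between -0.095 and 0.095 m and z of lid in the frame of pan between 0 and 0.008 m and angle between lid's own z axis and vertical below 0.12 rad and height (world z) of lid below 0.02 m and linear speed of lid below 0.02 m/s and value of joint flask below 0.005 m); the robot touches nothing.
It fails at once if the flask is hauled more than 12 mm up out of its rest (value of joint flask above 0.012 m).
It fails at once if the lid is dropped or slammed onto the pan (faster than 0.5 m/s within 12 mm of its floor) (height (world z) of lid below 0.015 m and linear speed of lid above 0.5 m/s).
It fails at once if a bowl or jar on the pan or between the two places is shifted more than 30 mm or tipped over (distance of any of ramekin, spice_jar, pepper_jar, bowl from where it was at the start of the episode above 0.03 m or angle between any of ramekin, spice_jar, pepper_jar, bowl's own z axis and vertical above 0.5 rad).
It also fails if it takes over 56 s, if anything falls off the work surface, if the arm or the gripper's body presses on something with over 40 N, if the wrist force passes 120 N, or if a joint passes its speed limit or range.

## Working session

There is one attempt and no reset: what is moved stays moved. The work goes in short steps, each a Python script; the robot and the scene stay as the last script left them, time stands still between calls to the robot, and variables do not carry over. Pictures are saved under pics/ and viewed, and the job is handed in when it is done.

```bash
ls; mkdir -p pics
python3 - <<'E'
from plant import robot
import cv2
for n in ("scene","top","wrist"):
    cv2.imwrite(f"pics/{n}0.png",robot.grab_frame(n)); print(n,robot.get_calibration(n))
print(robot.observe())
E
```

```text
pics
scene {'vertical_fov': 54.27241385770249, 'cx': 314.70196020449333, 'cy': 238.60350463106386, 'rvec': array([ 2.1426766 ,  0.77132079, -0.38908386]), 'tvec': array([-0.41942971, -0.06323314,  1.50636574])}
top {'vertical_fov': 55.64395450962494, 'cx': 321.82145525845124, 'cy': 248.38259809160127, 'rvec': array([ 2.15120114, -2.18750663,  0.12469785]), 'tvec': array([0.02968587, 0.55798697, 1.13774091])}
wrist {'vertical_fov': 65.70646984690485, 'cx': 327.86645511475734, 'cy': 239.85491641276403, 'rvec': array([-2.28001408, -1.76712761, -0.27399064]), 'tvec': array([-0.59971136, -0.03933796,  0.37927099])}
{'time': 0.15, 'q': array([6.30450502e+01, 5.99177635e+00, 5.53959662e+00, 8.96038170e+01,
       1.09583993e-05, 7.75285415e+01]), 'qvel': array([-0.02529055, -0.05000429,  0.13458293,  0.08344601,  0.01852715,
       -0.02160728]), 'joint_torque': array([ 3.42369683e-03, -5.57356131e+01,  5.04010177e+01,  1.24279884e-02,
       -1.89448911e-04, -1.82808230e-05]), 'tool_pos': array([0.1499569 , 0.58078986, 0.30331263]), 'tcp_rot': array([-1.79945327e+02, -1.21033661e-02,  1.65516503e+02]), 'ft_force': array([-0.83282149,  0.13572153, -0.11414983]), 'torque': array([-0.00673744, -0.01572108,  0.02417186]), 'gripper_width': 0.08535317786834358}
```

View pics/scene0.png

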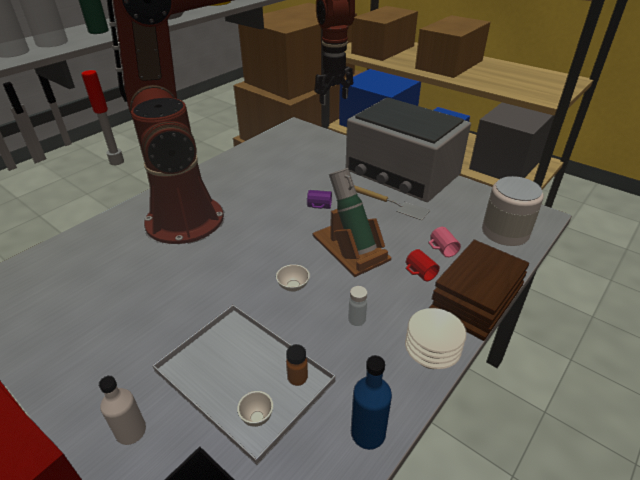

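View pics/top0.png

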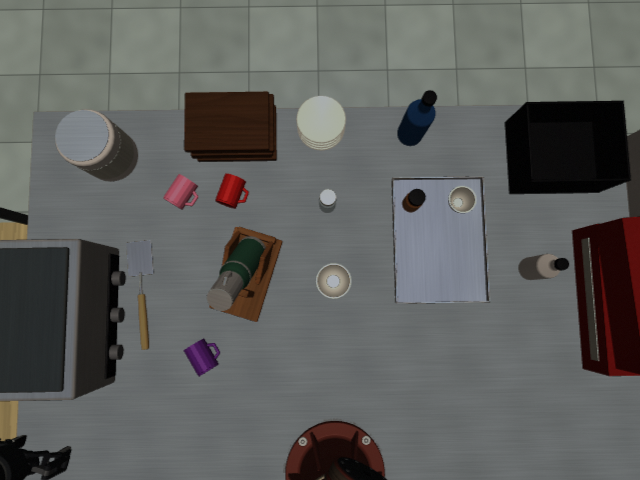

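View pics/wrist0.png

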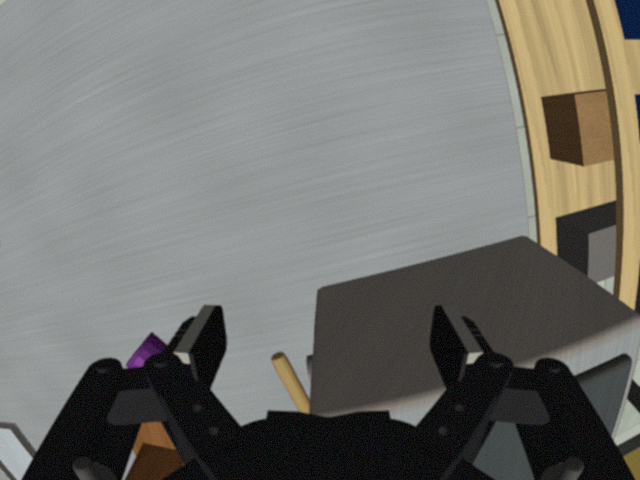

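The scene view shows the lid at about (343,182) on the green flask. In the top view the lid is at about (222,293), the pan spans (392–488, 178–303), and its near half is free. Next I'll zoom in.

Run:
```python
import cv2,numpy as np
a=cv2.imread("pics/top0.png")[220:330,190:300]; b=cv2.imread("pics/scene0.png")[155:285,300:400]
a=cv2.resize(a,None,fx=5,fy=5,interpolation=cv2.INTER_CUBIC)
cv2.imwrite("pics/za.png",a); cv2.imwrite("pics/zb.png",cv2.resize(b,None,fx=4.5,fy=4.5,interpolation=cv2.INTER_CUBIC))
```

```text
(no output)
```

View pics/za.png

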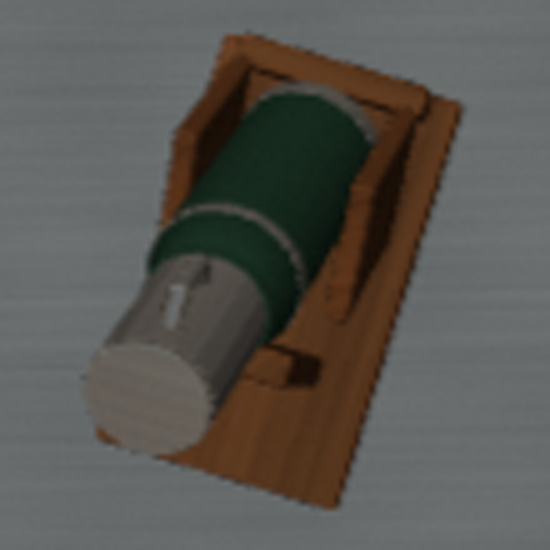

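View pics/zb.png

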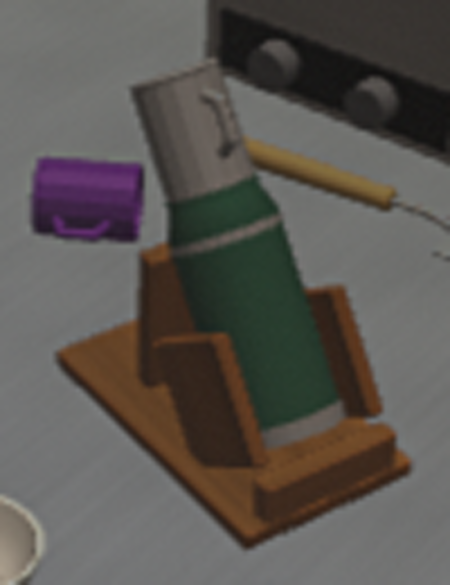

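```bash
cat > h.py <<'E'
import numpy as np, cv2
from scipy.spatial.transform import Rotation as Rn
def cal(robot,n):
    c=robot.get_calibration(n); R=Rn.from_rotvec(c["rvec"]).as_matrix()
    return dict(R=R,t=np.array(c["tvec"]),f=240/np.tan(np.radians(c["vertical_fov"]/2)),cx=c["cx"],cy=c["cy"],fish=n=="wrist",C=-R.T@np.array(c["tvec"]))
def ray(c,p):
    d=np.array([(p[0]-c["cx"])/c["f"],(p[1]-c["cy"])/c["f"],1.])
    if c["fish"]:
        r=np.hypot(d[0],d[1]); 
        if r>0: d=np.array([d[0]/r*np.sin(r),d[1]/r*np.sin(r),np.cos(r)])
    d=c["R"].T@d; return c["C"],d/np.linalg.norm(d)
def plane(c,p,z):
    o,d=ray(c,p); return o+d*(z-o[2])/d[2]
def tri(rs):
    A=0;b=0
    for o,d in rs:
        P=np.eye(3)-np.outer(d,d); A=A+P; b=b+P@o
    X=np.linalg.solve(A,b); return X,[np.linalg.norm((np.eye(3)-np.outer(d,d))@(X-o)) for o,d in rs]
def proj(c,X):
    v=c["R"]@np.asarray(X)+c["t"]
    if c["fish"]:
        r=np.hypot(v[0],v[1]); th=np.arctan2(r,v[2]); k=th/r*c["f"] if r>0 else 0
        return np.array([c["cx"]+v[0]*k,c["cy"]+v[1]*k])
    return np.array([c["cx"]+c["f"]*v[0]/v[2],c["cy"]+c["f"]*v[1]/v[2]])
E
python3 - <<'E'
from plant import robot
from h import *
T=cal(robot,"top");S=cal(robot,"scene");W=cal(robot,"wrist")
print(T["C"],S["C"])
X,e=tri([ray(T,(219.4,299.6)),ray(S,(338.7,171.7))]);print("lidtop",X,e)
z=lambda u,v:(190+u/5,220+v/5)
P=[plane(T,z(*q),0.012) for q in [(232,35),(460,103),(340,505)]]
print(P,[np.linalg.norm(P[i+1]-P[i]) for i in (0,1)])
d=P[2]-P[1];print("yaw",np.degrees(np.arctan2(d[1],d[0])))
d=P[0]-P[1];print("yawy",np.degrees(np.arctan2(d[1],d[0])))
# pan corners
for q in [(392,178),(483,178),(489,303),(397,303)]: print("pan",plane(T,q,0.022))
o=robot.observe();Rt=Rn.from_euler("xyz",o["tcp_rot"],degrees=True).as_matrix()
print("cam in tool",Rt.T@(W["C"]-o["tool_pos"]),"\n",(W["R"]@Rt).T)
E
```

```text
[0.43300854 0.02977279 1.19092497] [ 1.11158427 -0.65164209  0.8881444 ]
lidtop [0.43355305 0.24121348 0.22310556] [np.float64(0.0016858685134439329), np.float64(0.00168586851344394)]
[array([0.62030528, 0.24281722, 0.012     ]), array([0.58248777, 0.12380554, 0.012     ]), array([0.37599908, 0.18681874, 0.012     ])] [np.float64(0.12487571584993455), np.float64(0.21588942154911217)]
yaw 163.02962462690888
yawy 72.37166996765802
pan [ 0.74253761 -0.16758833  0.022     ]
pan [ 0.7388419  -0.40762022  0.022     ]
pan [ 0.41174789 -0.40492745  0.022     ]
pan [ 0.41578752 -0.16937206  0.022     ]
cam in tool [ 7.79865085e-02  2.82100551e-05 -6.95523508e-02] 
 [[ 5.62442952e-04 -9.52707660e-01 -3.03887806e-01]
 [ 9.99999811e-01  4.60616668e-04  4.06761365e-04]
 [-2.47548879e-04 -3.03887978e-01  9.52707739e-01]]
```

Run:
```python
from plant import robot
from h import *
top=np.array([.4336,.2412,.2231]);a=np.radians(163);t=np.radians(35)
z=np.array([np.sin(t)*np.cos(a),np.sin(t)*np.sin(a),np.cos(t)])
x=np.array([-np.cos(t)*np.cos(a),-np.cos(t)*np.sin(a),np.sin(t)]);y=np.cross(z,x)
for s in (1,-1):
    R=np.stack([s*x,-s*y,-z],1)
    for d in (0,.05,.1):
        for tw in (-30,0,30):
            e=(Rn.from_matrix(R)*Rn.from_euler("z",tw,degrees=True)).as_euler("xyz",degrees=True)
            q=robot.ik(top+(.034+d)*z,e); print(s,d,tw,None if q is None else np.round(q,1))
    for yaw in (0,90,180,-90):
        for p in ([.49,-.29],):
            q=robot.ik([*p,.112],[180,0,yaw]);print("place",yaw,None if q is None else np.round(q,1))
```

```text
1 0 -30 [  26.1  -43.1  -45.7   60.4  -23.1 -172.5]
1 0 0 [  26.1  -43.1  -45.7   60.4  -23.1 -142.5]
1 0 30 [  26.1  -43.1  -45.7   60.4  -23.1 -112.5]
1 0.05 -30 [  29.2  -44.7  -42.2   66.7  -24.4 -169.5]
1 0.05 0 [  29.2  -44.7  -42.2   66.7  -24.4 -139.5]
1 0.05 30 [  29.2  -44.7  -42.2   66.7  -24.4 -109.5]
1 0.1 -30 [  32.5  -45.   -37.9   72.7  -25.9 -166.2]
1 0.1 0 [  32.5  -45.   -37.9   72.7  -25.9 -136.2]
1 0.1 30 [  32.5  -45.   -37.9   72.7  -25.9 -106.2]
place 0 [-43.8   3.9 -16.7  69.4   0.  136.2]
place 90 [-43.8   3.9 -16.7  69.4   0.   46.2]
place 180 [-43.8   3.9 -16.7  69.4   0.  -43.8]
place -90 [ -43.8    3.9  -16.7   69.4    0.  -133.8]
-1 0 -30 [ 26.1 -43.1 -45.7  60.4 -23.1   7.5]
-1 0 0 [ 26.1 -43.1 -45.7  60.4 -23.1  37.5]
-1 0 30 [ 26.1 -43.1 -45.7  60.4 -23.1  67.5]
-1 0.05 -30 [ 29.2 -44.7 -42.2  66.7 -24.4  10.5]
-1 0.05 0 [ 29.2 -44.7 -42.2  66.7 -24.4  40.5]
-1 0.05 30 [ 29.2 -44.7 -42.2  66.7 -24.4  70.5]
-1 0.1 -30 [ 32.5 -45.  -37.9  72.7 -25.9  13.8]
-1 0.1 0 [ 32.5 -45.  -37.9  72.7 -25.9  43.8]
-1 0.1 30 [ 32.5 -45.  -37.9  72.7 -25.9  73.8]
place 0 [-43.8   3.9 -16.7  69.4   0.  136.2]
place 90 [-43.8   3.9 -16.7  69.4   0.   46.2]
place 180 [-43.8   3.9 -16.7  69.4   0.  -43.8]
place -90 [ -43.8    3.9  -16.7   69.4    0.  -133.8]
```

```bash
cat >> h.py <<'E'
def frame(az,tilt=35.):
    a=np.radians(az);t=np.radians(tilt)
    z=np.array([np.sin(t)*np.cos(a),np.sin(t)*np.sin(a),np.cos(t)])
    x=np.array([-np.cos(t)*np.cos(a),-np.cos(t)*np.sin(a),np.sin(t)]);y=np.cross(z,x)
    return x,y,z
def eul(az,tw=0,tilt=35.):  # tool rot: tool z=-lid z, tool x=-lid x ; tw deg about tool z
    x,y,z=frame(az,tilt); R=np.stack([-x,y,-z],1)
    return (Rn.from_matrix(R)*Rn.from_euler("z",tw,degrees=True)).as_euler("xyz",degrees=True)
E
python3 - <<'E'
from plant import robot
from h import *
top=np.array([.4336,.2412,.2231]);x,y,z=frame(163)
robot.move_pose(top+(.034+.13)*z,eul(163))
W=cal(robot,"wrist");cv2.imwrite("pics/w1.png",robot.grab_frame("wrist"))
o=robot.observe();print(o["time"],o["q"],o["tool_pos"],top+.164*z)
for h in (0,-.02,-.075): print(h,proj(W,top+h*z))
print([proj(W,top+28*.001*s*y) for s in (-1,1)])
E
```

```text
1.675 [ 34.67241596 -44.57999438 -34.90238241  76.2046463  -26.69471351
  45.98772051] [0.3435799  0.26922819 0.35751699] [0.34364372 0.26870239 0.35744094]
0 [326.82705958 245.20752396]
-0.02 [326.86821345 236.3383745 ]
-0.075 [326.95713282 217.45188285]
[array([284.84253317, 245.1782218 ]), array([368.82573666, 245.19123512])]
```

View pics/w1.png

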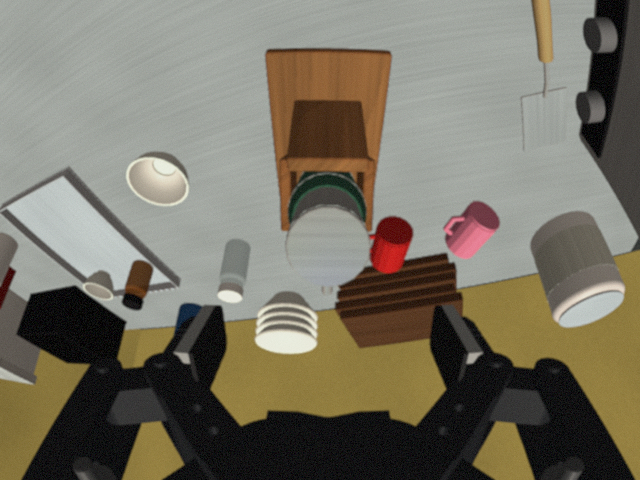

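The wrist view shows the lid's closed end as a disc at about (328,245), 84 px across. I predicted (327,245) and 84 px. The handle is at (327,289), directly below the disc, and the foot is centred on column 329. I'll refine this numerically.

Run:
```python
from plant import robot
from h import *
im=cv2.imread("pics/w1.png")
cv2.imwrite("pics/w1z.png",cv2.resize(im[160:310,240:420],None,fx=4.4,fy=4,interpolation=cv2.INTER_CUBIC))
W=cal(robot,"wrist")
top=np.array([.4336,.2412,.2231]);x,y,z=frame(163)
print(im[245,[280,284,288,300,328,360,368,372,376]].tolist(), im[[190,200,204,208,212,220,245,275,280,284,288],328].tolist())
# foot corners at z=.012 assumed
for q in [(267,50),(391,53),(374,228),(282,230)]: print(plane(W,q,.012))
print("handle pred",proj(W,top-.037*z+.046*x),proj(W,top-.015*z+.046*x))
```

```text
[[158, 162, 161], [148, 157, 153], [151, 160, 156], [154, 166, 159], [158, 163, 159], [160, 165, 160], [147, 154, 153], [73, 80, 104], [21, 24, 117]] [[63, 66, 68], [59, 64, 65], [85, 90, 89], [133, 143, 145], [148, 158, 159], [148, 155, 153], [158, 163, 159], [168, 166, 162], [164, 163, 162], [164, 160, 154], [148, 158, 155]]
[0.37247665 0.19642098 0.012     ]
[0.41222663 0.31560016 0.012     ]
[0.68480666 0.23952126 0.012     ]
[0.64824772 0.10283867 0.012     ]
handle pred [326.82668504 285.13830975] [326.78360699 297.38928001]
```

View pics/w1z.png

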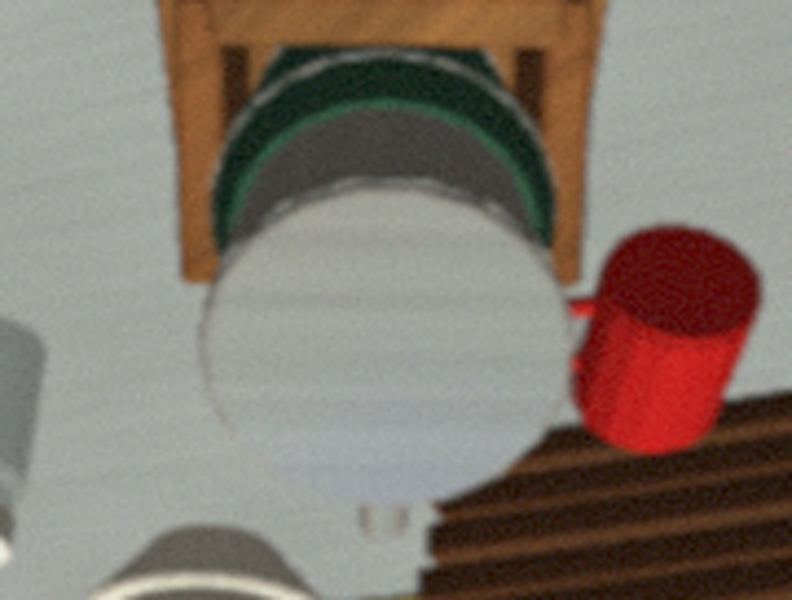

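```bash
cat > st.py <<'E'
from h import *
x,y,z=frame(163); top=np.array([.4336,.2412,.2231])+.0005*y
def obs(robot,tag=""):
    o=robot.observe();x,y,z=frame(163);F=o["ft_force"];M=o["torque"]
    d=o["tool_pos"]-(top+.034*z)
    print(tag,"t%.2f w%.4f"%(o["time"],o["gripper_width"]),"F xyz(lid)",np.round([F@x,F@y,F@z],1),"Mz %.2f"%(M@z),"off mm",np.round([d@x*1e3,d@y*1e3,d@z*1e3],1),"q6 %.1f"%o["q"][5]);return o
E
python3 - <<'E'
from plant import robot
from st import *
obs(robot,"pre")
print(robot.line_to(top+.034*z,vel=.1,rotation=eul(163),guard=8))
obs(robot,"at")
robot.set_gripper(.045)
obs(robot,"closed")
cv2.imwrite("pics/w2.png",robot.grab_frame("wrist"))
cv2.imwrite("pics/s2.png",cv2.resize(robot.grab_frame("scene")[100:260,240:440],None,fx=4,fy=3.75))
E
```

```text
pre t1.68 w0.0853 F xyz(lid) [-0.6  0.5 -0.6] Mz -0.01 off mm [-1.000e-01 -0.000e+00  1.302e+02] q6 46.0
False
at t3.12 w0.0858 F xyz(lid) [-0.1 -0.2  0.7] Mz -0.06 off mm [0.4 0.2 0.6] q6 37.5
closed t3.52 w0.0551 F xyz(lid) [-2.6 -3.8  7.7] Mz -0.01 off mm [ 0.2 -0.2  0.6] q6 37.5
```

View pics/w2.png

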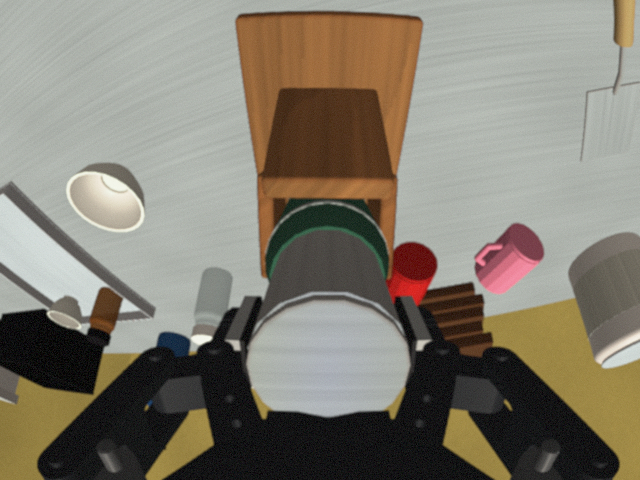

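View pics/s2.png

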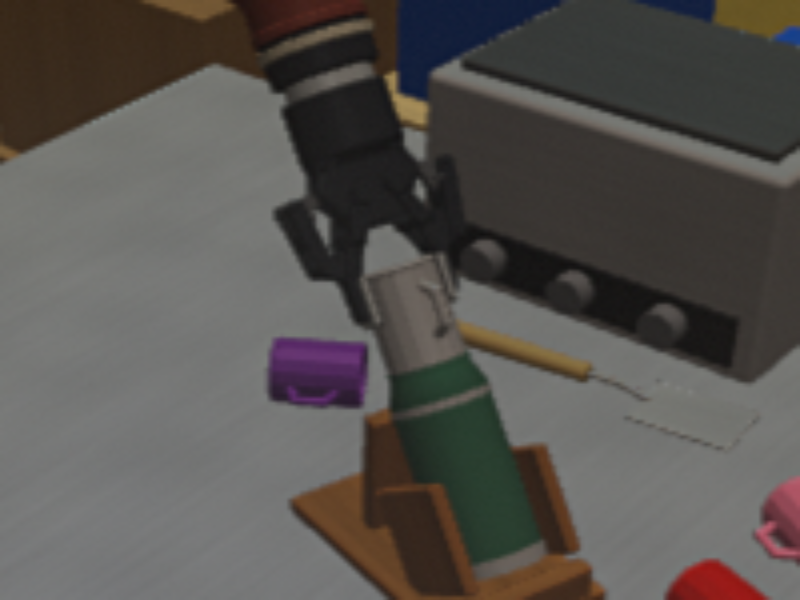

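The wrist view shows both pads on the lid's ±y sides, with its closed end at (329,360). The handle is clear in the scene view at about (440,310). I'll start the first twist now.

Run:
```python
from plant import robot
from st import *
g=top+.034*z
def go(tw,d,T,d0):
    robot.line_to(g+(d)*1e-3*z,vel=max(abs(d-d0),.05)*1e-3/T,rotation=eul(163,tw)); return obs(robot,"tw%g d%g"%(tw,d))
go(8,.6,.4,0.6) if 0 else None
prev=0.6
for tw,d,T in [(13,1.6,.5),(26,3.6,.6),(13,4.6,.5)]:
    go(tw,d,T,prev); prev=d
cv2.imwrite("pics/w3.png",robot.grab_frame("wrist"))
```

```text
tw13 d1.6 t4.30 w0.0556 F xyz(lid) [ 1.5 -0.3 -7. ] Mz 0.56 off mm [-0.1 -0.2  1.1] q6 50.6
tw26 d3.6 t5.05 w0.0554 F xyz(lid) [  2.2   2.6 -13.6] Mz 0.20 off mm [-0.4 -0.2  2.6] q6 63.7
tw13 d4.6 t5.53 w0.0553 F xyz(lid) [  2.9   0.4 -12.1] Mz 0.30 off mm [-0.3 -0.4  3.7] q6 50.8
```

View pics/w3.png

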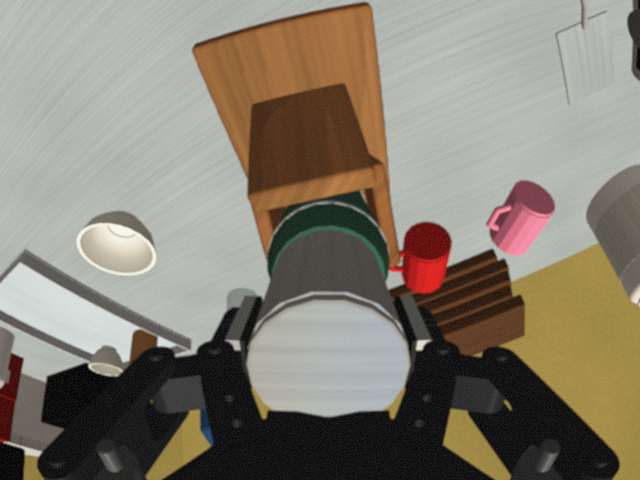

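The lid turns with the gripper: the rest appears rotated while the lid stays square to the pads. Pull stays below 14 N, so I'll continue.

Run:
```python
from plant import robot
from st import *
g=top+.034*z
prev=4.6
for tw,d,T in [(-26,9.0,1.4),(26,15,1.8)]:
    robot.line_to(g+d*1e-3*z,vel=abs(d-prev)*1e-3/T,rotation=eul(163,tw)); prev=d
    obs(robot,"tw%g d%g"%(tw,d))
cv2.imwrite("pics/w4.png",robot.grab_frame("wrist"))
cv2.imwrite("pics/s4.png",cv2.resize(robot.grab_frame("scene")[100:260,240:440],None,fx=4,fy=3.75))
```

```text
tw-26 d9 t7.13 w0.0556 F xyz(lid) [  3.   -3.6 -12.7] Mz -0.28 off mm [-0.6 -0.9  7.7] q6 12.1
tw26 d15 t9.08 w0.0557 F xyz(lid) [  3.4   2.2 -13.4] Mz 0.30 off mm [-0.4 -0.1 14.1] q6 64.4
```

View pics/w4.png

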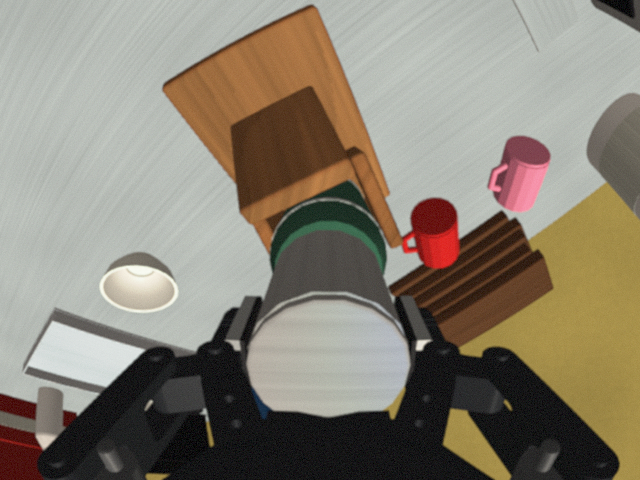

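View pics/s4.png

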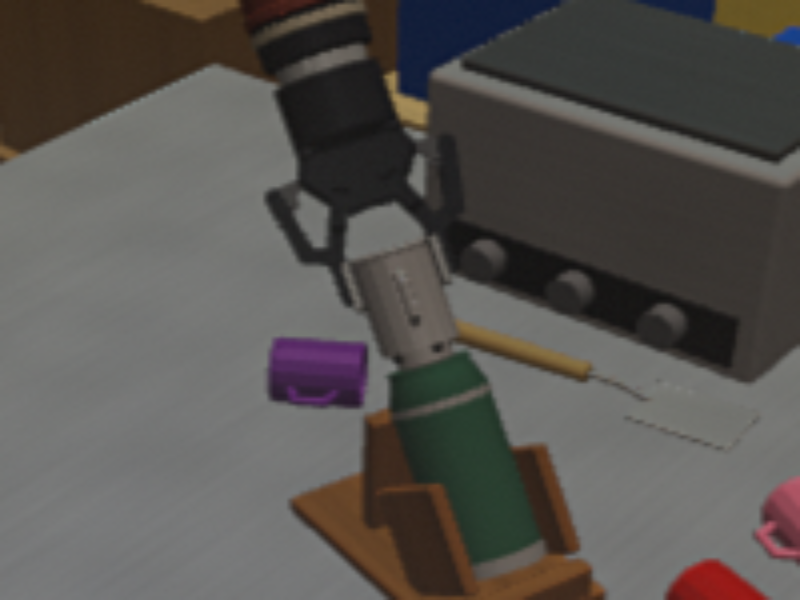

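The lid has turned, its rim stands about 14 mm off the shoulder, and the flask is still down in its rest. I'll keep going.

Run:
```python
from plant import robot
from st import *
g=top+.034*z
prev=15
for tw,d,T in [(-26,21.5,1.8),(26,28,1.8),(-26,34.5,1.8),(0,40,1.0)]:
    robot.line_to(g+d*1e-3*z,vel=abs(d-prev)*1e-3/T,rotation=eul(163,tw)); prev=d
    obs(robot,"tw%g d%g"%(tw,d))
robot.line_to(g+.075*z,vel=.06); obs(robot,"out")
cv2.imwrite("pics/w5.png",robot.grab_frame("wrist"))
cv2.imwrite("pics/s5.png",cv2.resize(robot.grab_frame("scene")[100:260,240:440],None,fx=4,fy=3.75))
```

```text
tw-26 d21.5 t11.13 w0.0553 F xyz(lid) [  2.9  -1.  -12. ] Mz -0.17 off mm [-0.5 -0.6 20.3] q6 12.8
tw26 d28 t13.08 w0.0551 F xyz(lid) [1.4 0.5 0.3] Mz 0.01 off mm [ 0.2  0.  28.2] q6 65.1
tw-26 d34.5 t15.03 w0.0547 F xyz(lid) [-1.   0.9 -1.2] Mz -0.00 off mm [-0.1 -0.  34.4] q6 13.6
tw0 d40 t16.18 w0.0556 F xyz(lid) [-0.9  0.2 -1.2] Mz 0.02 off mm [-0.  0. 40.] q6 39.9
out t16.92 w0.0555 F xyz(lid) [-0.  -0.3 -1.5] Mz 0.06 off mm [-0.1  0.  74.9] q6 42.1
```

View pics/s5.png

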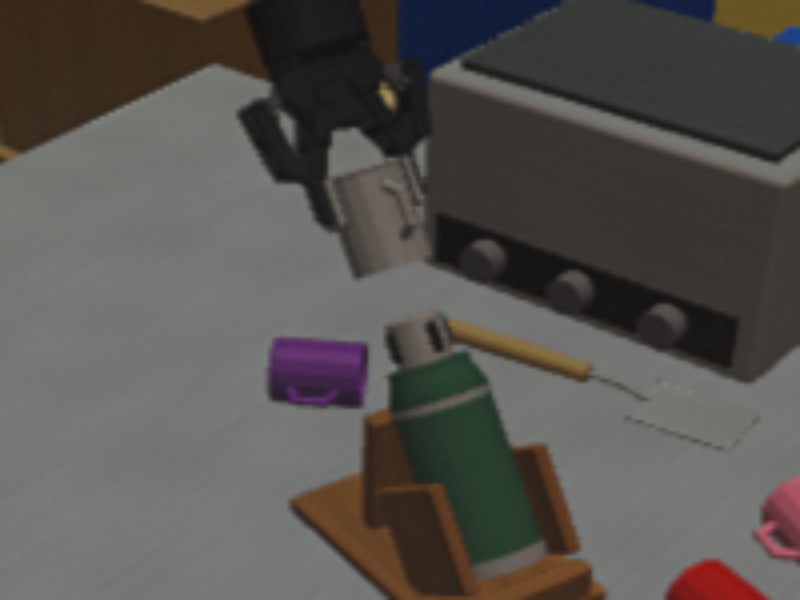

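View pics/w5.png

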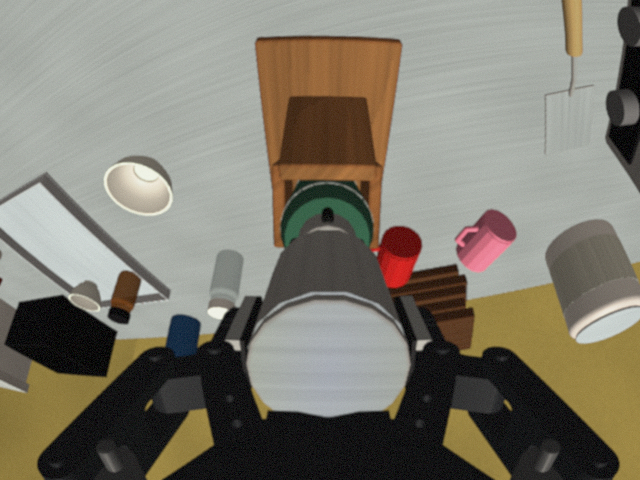

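The lid is free and square in the grip, and the flask is home. In the scene crop the neck is at (418,340) and the lid at (385,220). I'll carry it over the pan next.

Run:
```python
from plant import robot
from st import *
robot.move_pose([.40,.13,.42],[180,0,90]); 
robot.move_pose([.495,-.288,.22],[180,0,90]); o=obs(robot,"above"); print(o["tool_pos"],o["tcp_rot"],o["ft_force"])
cv2.imwrite("pics/w6.png",robot.grab_frame("wrist"))
S=robot.grab_frame("scene");cv2.imwrite("pics/s6.png",cv2.resize(S[200:480,100:400],None,fx=2.6,fy=2.1))
c=cal(robot,"top");cv2.imwrite("pics/t6.png",cv2.resize(robot.grab_frame("top")[150:350,300:520],None,fx=3,fy=3))
```

```text
above t19.56 w0.0550 F xyz(lid) [-2.1 -0.4 -1.4] Mz -0.01 off mm [ 173.8 -487.6 -158.5] q6 46.7
[ 0.49558155 -0.28714667  0.22079066] [1.79949527e+02 3.21651875e-02 9.00835034e+01] [-0.97866055 -0.11814923 -2.29201677]
```

View pics/s6.png

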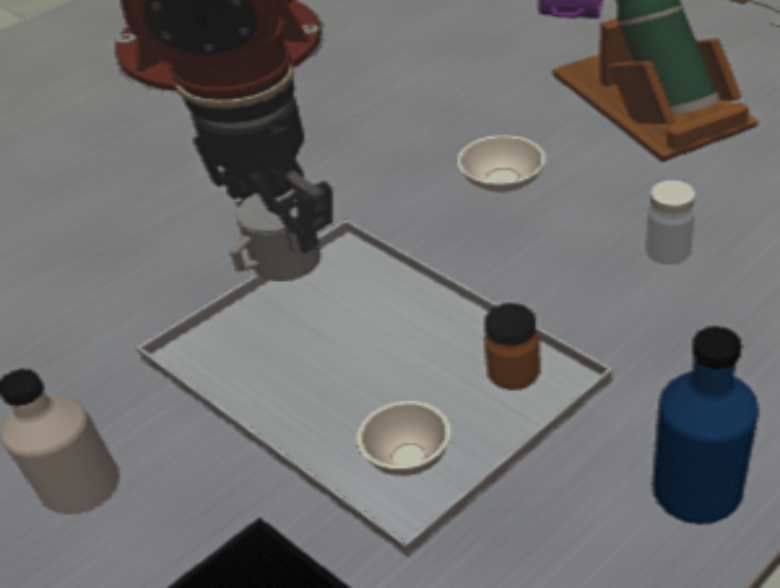

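View pics/w6.png

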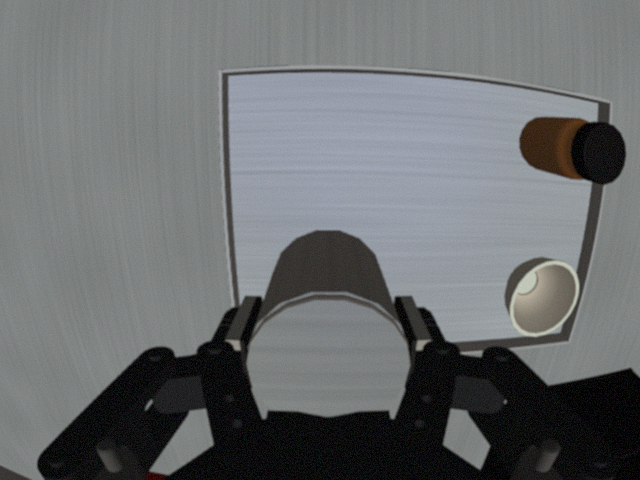

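The lid hangs upright over the free near end of the pan, and all the bystanders are where they started. In the wrist view the jar is at (575,150) and the ramekin at (543,298), both clear of the fingers. I'll lower it with a guard.

Run:
```python
from plant import robot
from st import *
E=[180,0,90]
robot.line_to([.495,-.288,.125],vel=.08,rotation=E); o=obs(robot,"low")
r=robot.line_to([.495,-.288,.102],vel=.01,rotation=E,guard=4); o=robot.observe(); print(r,o["tool_pos"],o["ft_force"],o["time"])
cv2.imwrite("pics/s7.png",cv2.resize(robot.grab_frame("scene")[240:380,140:340],None,fx=4,fy=4))
```

```text
low t21.04 w0.0552 F xyz(lid) [-0.1 -0.8 -1.4] Mz -0.06 off mm [ 119.3 -488.8 -236.4] q6 46.7
True [ 0.494981   -0.28799504  0.10820308] [-1.44416365 -0.17032634  5.58136217] 22.5833
```

View pics/s7.png

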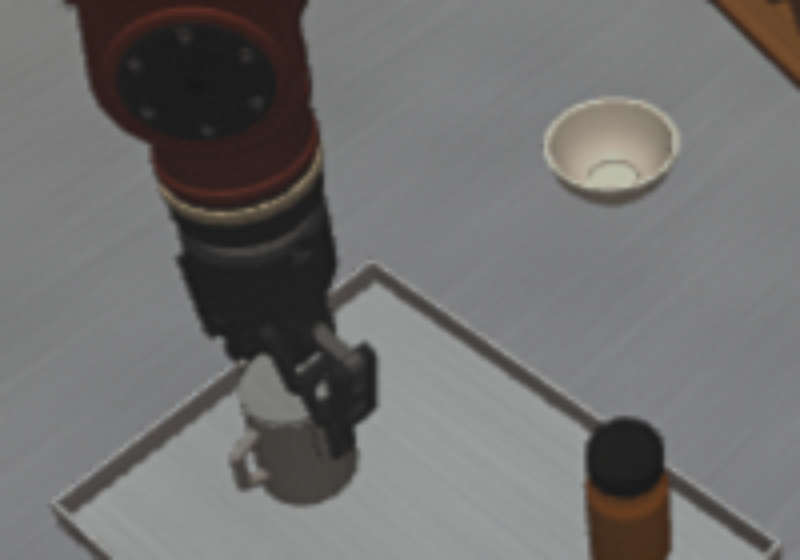

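Contact came at TCP z 0.108 (expected 0.112), with the rim on the pan floor and well inside its walls. I'll release it and retreat upward.

Run:
```python
from plant import robot
from st import *
robot.set_gripper(.085)
p=robot.observe()["tool_pos"]
robot.line_to([p[0],p[1],.25],vel=.08); 
robot.pause(.3)
o=robot.observe(); print(o["time"],o["tool_pos"],o["ft_force"],o["gripper_width"])
cv2.imwrite("pics/w8.png",robot.grab_frame("wrist"))
cv2.imwrite("pics/s8.png",robot.grab_frame("scene"))
W=cal(robot,"wrist");print(proj(W,[.495,-.288,.078]),proj(W,[.495-.028,-.288,.078]),proj(W,[.495+.028,-.288,.078]))
```

```text
25.275 [ 0.49435693 -0.28742196  0.24989811] [ 0.02377474 -0.3620624   0.58438065] 0.08519519574754186
[329.34725771 242.24476641] [288.53093104 242.19769696] [370.13719018 242.27260279]
```

View pics/w8.png

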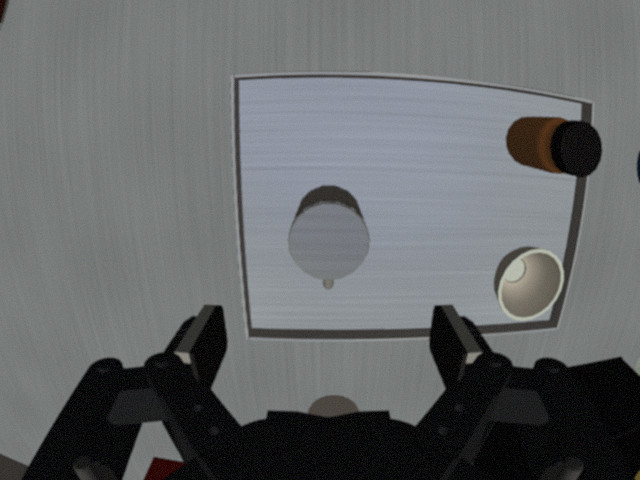

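View pics/s8.png

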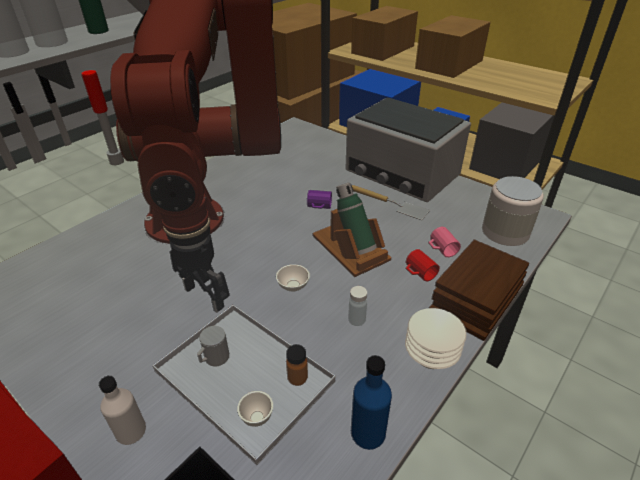

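The lid stands upright at the free end of the pan. In the wrist view its top disc is centred at about (329,241), 81 px across, against (329,242) and 82 px predicted for standing on the floor. In the scene view it is at (213,346). Ramekin, jars and bowl sit at the same pixels as before, and the flask is home.

```bash
python3 -c "
from plant import robot
robot.job_done();print(robot.observe()['time'])"
```

```text
the job is handed in; nothing more can be done
the job is handed in; nothing more can be done
```

The lid is off the flask and standing on its open rim on the free part of the pan. I handed the job in at about 25 s of the 56 s allowed; no verdict is reported.

- **Locating and gripping:** I found the lid from the top and scene views and confirmed it with the wrist camera, about 1 px from prediction. I gripped it on its ±y sides.
- **Loosening:** I twisted it about ±26° around its seated position while drawing it off along the axis, then lifted it clear. The axial pull was at most 13.6 N at the points I sampled, just under the 14 N at which the flask starts to lift. I did not record forces mid-sweep, but every picture showed the flask down in its rest.
- **Placing:** I lowered it at 10 mm/s until the guard felt contact, then released it and retreated.
- **Last checks:** The lid stood upright, with its top within about 1 px of the predicted place. The bowls and jars were unmoved, and tool force was near zero.
- **One small disagreement:** The rim touched the pan about 4 mm lower than expected (TCP height 0.108 m instead of 0.112 m). I took this as grip-height error or slip. Apart from that, no check failed.

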